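# Let the glass dome down with the hand winch

### The arm

A 7-joint arm with a two-finger parallel gripper is mounted at the origin on a cart in front of the work surface, level with it; the furniture and walls round the work are solid. World frame = base frame: x ahead of the robot, y to its left, z up, the work surface at z = 0. Lengths are in m, angles in rad, forces in N, time in s.
With the tool pointing down it reaches from about 0.4 to 0.875 m from the base axis. Payload 4.4 kg.
Tool frame: the origin (TCP) lies at the centre of the arm's flange, where the gripper is bolted on; the fingertips stand 173 mm ahead of it and the grasp point (between the pads) lies 155 mm ahead of it; z points along the fingers, y is the direction in which the jaws open and shut (so a half turn about z gives the same grasp; the last joint's range is limited). The gripper opens to 85 mm and grips with 20 to 120 N. Pads are 22 mm wide; open, the fingers measure 114 mm over their backs; the gripper's body (76 mm by 85 mm) begins 54 mm behind the grasp point. The pads swing forward as they close: fully open they stand 13 mm farther back than shut.
Start: joints at [1.268, 0.628, 0.038, 1.517, -0.027, 0.996, -0.02], TCP at [0.153, -0.632, 0.405] pointing down, gripper open.
Joint ranges: [-3.06, 3.06], [-0.37, 2.12], [-1.25, 1.32], [0.18, 2.47], [-1.1, 4.24], [0.23, 1.98], [-2.94, 2.94]. Speed limits (rad/s): [2.57, 2.57, 3.14, 3.14, 3.14, 3.14, 3.14].

### API

Orientations are given as a rotation vector (axis times angle).
In Python, from rig import state, camera, get_calibration, job_done gives the robot as it stands.
- The arm moves only by the shell command python3 -m creep 'ROWS' [FORCE]. ROWS is JSON, a list that holds one entry, the list of rows, each a list of 7 numbers: the shift along the world's x, y, z each as a share of 0.02 m, from -1 to 1, then the turn, a rotation vector about the world's x, y, z each as a share of 4 degrees, from -1 to 1, then the opening, from 0 (shut) to 1 (fully open). In form: [[[x, y, z, ax, ay, az, jaw], ...]]. A call has 1 to 5 rows; each row shifts and turns the pose as measured when the row begins; what a row does not reach is not made up. A row lasts 1/10 s, in which the tool goes at most 50 mm and 8.59 degrees, less where a joint would pass 70% of its speed; a pose out of reach is approached as far as the arm can. A call with a number of a shift or a turn outside -1 to 1 is refused whole. A call with a gripper value outside its range is refused whole. The fingers move at their own pace and stop on an object; FORCE is the grip in N (left out, the last holds). Time passes only in rows, so rows that do not move let the fingers close. It gives the time, the measured TCP pose, the force and the opening at its end, in the units of the state.
- state(): the state, without advancing time (a new reading comes with each control period).
- camera(name): name is "scene" or "top" or "wrist"; returns the picture (384x512x3 uint8, red, green, blue); there is no depth.
- get_calibration(name): a dict with "intrinsics" (3x3 intrinsics, pixels), "k1" (the pictures are not rectified: a ray, as slopes to the right and down, at radius r is drawn at 1 + k1 r^2 times it, then the intrinsics apply), "R" (3x3) and "t" (3): a world point X has camera coordinates R X + t. Camera axes: x right, y down, z forward; pixel columns grow to the right and rows downward; lengths in m; the calibration is good to about 2 mm. A picture is of the moment at which its call begins: read the wrist's pose just before it. get_calibration takes no time and is no camera call; for the wrist camera it gives the pose at the moment of the call.
- job_done(): hands the job in, once; it reports no verdict.
The state is a dict: "time_s": time; "joint_pos": joint angles; "qvel": joint speeds; "effort": joint torques, N m; "ee_pos": TCP position; "ee_rot": TCP orientation; "contact_force": force on the tool from outside, world axes, zero at the start; "wrist_torque": the same for the moment, N m; "width": finger opening in m.
Only numpy, scipy, OpenCV 4.12 (cv2) and the standard library are available. Lean on these libraries where they do the work, as an engineer would, in place of code of your own. Each camera call takes 0.05 s, during which the arm holds its last target.

### The job

Cover the sweets: lower the raised glass dome with its little hand winch. First swing the stop bar that blocks the crank right aside by its knob, then grip the crank's wooden handle together with the squeeze lever beside it so that the pawl lifts, and let the crank turn back slowly to the right under the dome's weight, never letting it run away, until the dome sits fully down on the board. Then let go so that the pawl springs back, and leave the jar, the price tag and the gift box near the winch where they are.

Things in the scene. Friction and masses are not known exactly. Their poses are not given: they have to be found in the camera images.
- crank_axle (a point): Point on the winch's fixed level axle, 110 mm above the counter, in the middle plane of the crank handle and squeeze lever. Axes as those of the winch: x to the left, y roughly toward the robot along the axle, z up
- crank (a joint): Crank angle, rad: 0 upright, grows as the crank leans over to the right (-x of the winch); 0.75 = fully back, dome on the board. Starts near 0.09, held by the pawl. The dome (120 mm per rad) pulls it over with about 0.5 N m, 3 to 5 N at the handle: with the pawl lifted and nobody holding, it runs away. Over 1.5 rad/s at any moment is too fast
- crank_grip (a point): Grip point on the centre line of the crank's dark wooden handle, 150 mm from the axle. Round bar 18 mm across, running straight outward from 106 to 195 mm from the axle. The axes turn with the crank: z outward along the handle, x square to it to the left, y along the axle. The steel arm below lies 12 to 20 mm to the +y side, up to 108 mm from the axle
- catch (a joint): Squeeze lever with the pawl, rad: 0 = sprung out, pawl in the teeth of the fixed ratchet disc; 0.27 = squeezed fully. Above about 0.18 the pawl clears the teeth. Takes about 3 to 5 N at the lever. Let go, it springs back and the pawl catches at the next tooth (every 0.17 rad) or, crank fully back, in the last
- catch_grip (a point): Point on the squeeze lever, a dark steel rod 9 mm across on the right (-x) side of the handle, in the same plane, about level with crank_grip. Sprung out, lever and handle measure about 50 mm over both here, 57 mm at the lever's end 172 mm from the axle; squeezed, 32 mm and parallel. Squeeze along the x axis of crank_grip
- stop_bar (a joint): Flat steel stop bar swivelling level on a post on the robot's side of the crank, rad: 0 = its tip lies across the right side of the crank arm and blocks it; grows as the knob on its tail goes left and the tip goes right; 1.3 = fully aside; above 0.9 is aside. Stays where it is left (stiff swivel, about 1 N at the knob)
- stop_knob (a point): Middle of the dark wooden knob, 19 mm across, 28 mm high, upright on the tail of the stop bar; middle at about 177 mm, top at 189 mm height. It circles at 45 mm radius round the upright swivel axis at x = -33, y = +60 mm of the winch (at 0 the knob is straight to the +y side of it); push it left, to the winch's +x, round that axis
- dome_rim (a point): Centre of the lower rim of the glass dome, 206 mm across; 18 to 19 mm high when it is seated on the board, about 99 mm at the start
- mini_jar: Bystander: small white jar, 62 mm across, 78 mm high; origin at the centre of its underside
- price_tag: Bystander: small black price card in an oak block, 20 x 45 x 54 mm; origin at the centre of its underside
- gift_box: Bystander: ribboned black gift box 69 x 89 x 57 mm; origin at the centre of its underside
- winch: The fixed winch stand, in another place and yaw each time: wooden board 200 x 465 x 18 mm, reaching x -100 to +100, y -325 to +140 mm about its origin, which lies on the counter straight below crank_axle. Seen from the robot its x points left, its y roughly toward the robot along the axle, z up. A gear housing and mast (300 mm high) stand at y = -105 mm, the dome at y = -215 mm

How it is judged:
By the outcome, as a careful person would: the job done as asked, in the order asked, and still so for the second after the job is handed in, with the robot touching nothing.
It also fails if it takes over 58 s, if anything falls off the work surface, if the arm or the gripper's body presses on something with over 40 N, if the wrist force passes 120 N, or if a joint passes its speed limit or range.

## Working session

There is one attempt and no reset: what is moved stays moved. The work goes in short steps, Python scripts to look and compute and a shell command to move; the robot and the scene stay as the last step left them, time stands still between calls to the robot, and variables do not carry over. Pictures are saved under pics/ and viewed, and the job is handed in when it is done.

```bash
ls; mkdir -p pics; python3 - <<'E'
from rig import state,camera,get_calibration
import cv2,numpy as np
print(state())
for n in("scene","top","wrist"):
    im=camera(n); cv2.imwrite(f"pics/{n}0.png",im[:,:,::-1]); c=get_calibration(n); print(n,c)
E
```

```text
pics
{'time_s': 0.0, 'joint_pos': array([ 1.26821076,  0.62931637,  0.03845616,  1.51843478, -0.02700981,
        0.99631797, -0.01999865]), 'qvel': array([ 0.001001  ,  0.00029583, -0.00021724, -0.00119128, -0.00015442,
        0.00049559, -0.00021505]), 'effort': array([-5.15023148e-04, -5.63412130e+01,  1.22610569e+00, -1.93450302e+01,
        1.09982575e-02,  1.05996570e-02,  6.32201193e-06]), 'ee_pos': array([ 0.15242531, -0.63153932,  0.40378697]), 'ee_rot': array([-3.11767632e+00, -3.70817830e-01,  4.03572039e-04]), 'contact_force': array([-0.25423069, -0.7179278 ,  1.11101839]), 'wrist_torque': array([ 0.02683805, -0.00760958,  0.01710855]), 'width': 0.08565511680887397}
scene {'intrinsics': array([[405.67962898,   0.        , 258.28378934],
       [  0.        , 405.67962898, 201.19988962],
       [  0.        ,   0.        ,   1.        ]]), 'k1': -0.021762380847429586, 'R': array([[ 0.53022454, -0.84785205, -0.0029722 ],
       [-0.51443289, -0.3189224 , -0.79601966],
       [ 0.673959  ,  0.42359816, -0.60526346]]), 't': array([-0.42537215,  0.39036541,  1.25698258])}
top {'intrinsics': array([[388.57408417,   0.        , 251.14172222],
       [  0.        , 388.57408417, 202.40129376],
       [  0.        ,   0.        ,   1.        ]]), 'k1': -0.08855555841518879, 'R': array([[ 0.00411004, -0.99994514,  0.00963503],
       [-0.99770374, -0.00475183, -0.06756229],
       [ 0.06760437, -0.00933522, -0.99766853]]), 't': array([-0.11503811,  0.57578282,  1.49091039])}
wrist {'intrinsics': array([[340.80787337,   0.        , 254.70399388],
       [  0.        , 340.80787337, 199.1757802 ],
       [  0.        ,   0.        ,   1.        ]]), 'k1': 0.020605509068154036, 'R': array([[ 2.35262280e-01, -9.71931901e-01,  1.95913396e-04],
       [-9.36000134e-01, -2.26510457e-01,  2.69437864e-01],
       [-2.61830879e-01, -6.35719413e-02, -9.63017756e-01]]), 't': array([-0.64845831, -0.03539577,  0.37712179])}
```

View pics/scene0.png

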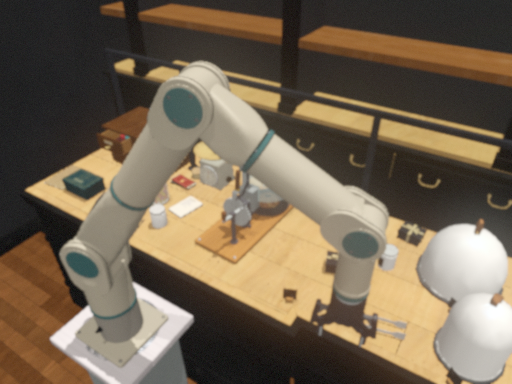

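View pics/top0.png

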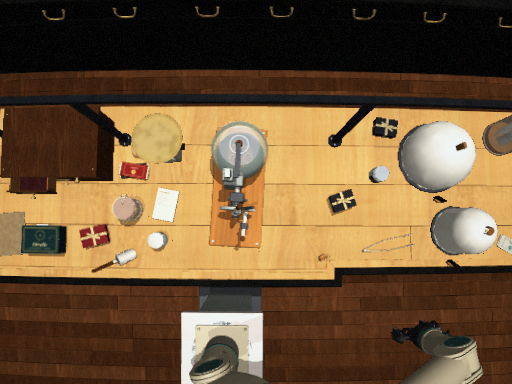

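View pics/wrist0.png

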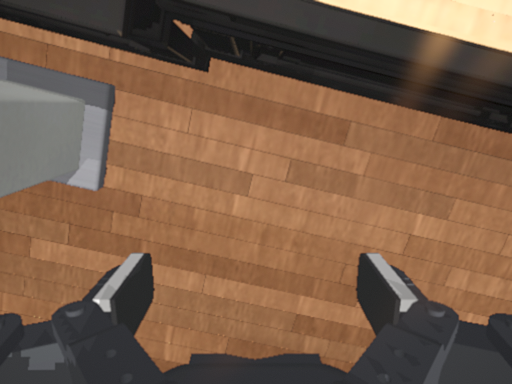

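The top view shows the winch's orange-brown board at about columns 209–266, rows 128–248, with the dome at (240,150) and the crank around (238,210). I'll zoom in there.

```bash
cat > h.py <<'E'
import numpy as np,cv2
from rig import state,camera,get_calibration
def proj(c,X):
    X=np.atleast_2d(X); p=X@np.array(c["R"]).T+c["t"]; s=p[:,:2]/p[:,2:]; r2=(s**2).sum(1,keepdims=True)
    s=s*(1+c["k1"]*r2); K=c["intrinsics"]; return s*[K[0,0],K[1,1]]+[K[0,2],K[1,2]]
def ray(c,uv):
    K=c["intrinsics"]; d=(np.array(uv,float)-[K[0,2],K[1,2]])/[K[0,0],K[1,1]]; s=d.copy()
    for _ in range(20): s=d/(1+c["k1"]*(s@s))
    R=np.array(c["R"]); o=-R.T@c["t"]; v=R.T@np.array([*s,1]); return o,v/np.linalg.norm(v)
def onz(c,uv,z):
    o,v=ray(c,uv); return o+v*(z-o[2])/v[2]
def tri(L):
    A=0;b=0
    for o,v in L:
        P=np.eye(3)-np.outer(v,v); A=A+P; b=b+P@o
    X=np.linalg.solve(A,b); return X,[np.linalg.norm((np.eye(3)-np.outer(v,v))@(X-o)) for o,v in L]
E
python3 - <<'E'
from h import *
im=cv2.imread("pics/top0.png"); cr=im[115:260,190:290]; cv2.imwrite("pics/topz.png",cv2.resize(cr,None,fx=4.1,fy=4.1,interpolation=cv2.INTER_CUBIC))
im=cv2.imread("pics/scene0.png"); cr=im[150:270,180:310]; cv2.imwrite("pics/scz.png",cv2.resize(cr,None,fx=5,fy=5,interpolation=cv2.INTER_CUBIC))
im=cv2.imread("pics/top0.png");hsv=cv2.cvtColor(im,cv2.COLOR_BGR2HSV)
print([hsv[r,c].tolist() for r,c in((235,218),(240,255),(200,218),(230,200),(230,280))])
E
```

```text
[[14, 174, 218], [15, 181, 226], [13, 182, 137], [18, 141, 234], [19, 135, 233]]
```

View pics/topz.png

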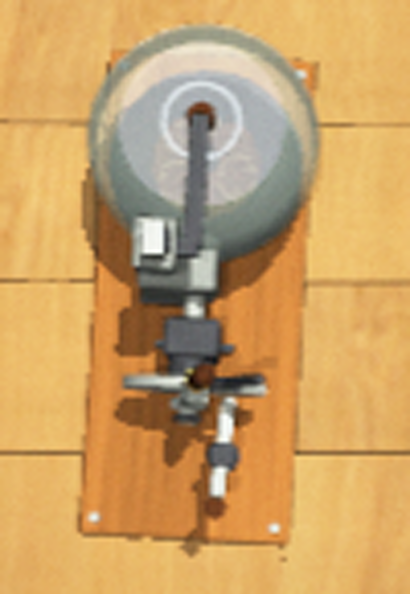

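View pics/scz.png

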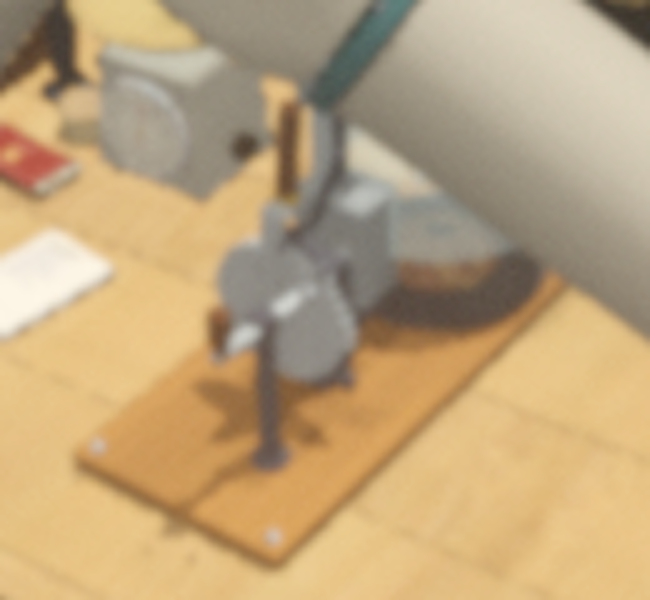

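The top crop shows the board's near corners at about (82,533) and (293,543), its far corners at (112,50) and (318,65), the crank near (200,378), and the stop bar's knob at (215,505). I'll compute the winch pose from these.

```bash
python3 - <<'E'
from h import *
c=get_calibration("top")
im=cv2.imread("pics/top0.png");hsv=cv2.cvtColor(im,cv2.COLOR_BGR2HSV)
# edges: sub-pixel board mask on near part
m=((hsv[:,:,0]<17)&(hsv[:,:,1]>158)&(hsv[:,:,2]>60)).astype(np.uint8)
L=[];Rr=[]
for r in range(200,245):
    xs=np.where(m[r,195:285])[0]+195
    if len(xs): L.append(onz(c,(xs[0]-.5,r),.018));Rr.append(onz(c,(xs[-1]+.5,r),.018))
L=np.array(L);Rr=np.array(Rr)
def fit(P):
    for _ in range(3):
        k=np.polyfit(P[:,0],P[:,1],1); e=abs(P[:,1]-np.polyval(k,P[:,0])); P=P[e<max(.003,np.median(e)*2)]
    return k,len(P)
print(fit(L),fit(Rr))
N=[]
for u in range(215,258):
    ys=np.where(m[225:262,u])[0]+225
    if len(ys):N.append(onz(c,(u,ys[-1]+.5),.018))
N=np.array(N)
k=np.polyfit(N[:,1],N[:,0],1); e=abs(N[:,0]-np.polyval(k,N[:,1])); k=np.polyfit(N[e<.004][:,1],N[e<.004][:,0],1); print("near x=k*y+b",k)
cor=np.array([[82,533],[293,543],[318,65],[112,50]])/4.1+[190,115]
for q in cor: print(onz(c,q,.018))
E
```

```text
(array([-0.06094652,  0.07710619]), 45) (array([-0.06098977, -0.12183053]), 45)
near x=k*y+b [0.05108337 0.40914974]
[0.4104779  0.04600068 0.018     ]
[ 0.40196064 -0.15315698  0.018     ]
[ 0.86050835 -0.1763118   0.018     ]
[0.87414114 0.02261115 0.018     ]
```

```bash
python3 -m creep '[[[0.4,0.8,1,0,0,1,1],[0.6,1,1,0,0,1,1],[0.6,1,1,0,0,1,1],[0.6,1,1,0,0,1,1],[0.6,1,1,0,0,1,1]]]'
python3 -m creep '[[[0.6,1,0,0,0,1,1],[0.6,1,0,0,0,1,1],[0.6,1,0,0,0,1,1],[0.6,1,0,0,0,1,1],[0.6,1,0,0,0,1,1]]]'
```

```text
time_s: 0.65
ee_pos: [0.2064, -0.5333, 0.5009]
ee_rot: [-2.994, -0.914, 0.009]
contact_force: [0.6, -0.3, 0.3]
width: 0.0858
time_s: 1.15
ee_pos: [0.2686, -0.429, 0.5039]
ee_rot: [-2.785, -1.444, 0.011]
contact_force: [-0.2, -0.7, 0.5]
width: 0.0854
```

```bash
python3 - <<'E'
from h import *
c=get_calibration("top"); im=cv2.imread("pics/top0.png")
xh=np.array([.0609,.9981,0]);yh=np.array([-.9981,.0609,0]);O=np.array([.5465,-.0557,0])
W=lambda x,y,z:O+xh*x+yh*y+np.array([0,0,z])
pts={"knobtop":W(-.033,.105,.189),"pivot":W(-.033,.06,.165),"grip":W(-.013,0,.26),"tip":W(-.0175,0,.304),"axle":W(0,0,.11),"rim":W(0,-.215,.099)}
s=4.1;z=cv2.imread("pics/topz.png")
for n,p in pts.items():
    q=(proj(c,p)[0]-[190,115])*s+s/2; print(n,p.round(4),q.round(0)); cv2.circle(z,tuple(int(v) for v in q),3,(0,0,255),1); cv2.putText(z,n,tuple(int(v)+5 for v in q),0,.4,(255,0,0))
cv2.imwrite("pics/topz2.png",z)
E
```

```text
knobtop [ 0.4397 -0.0822  0.189 ] [218. 509.]
pivot [ 0.4846 -0.085   0.165 ] [222. 456.]
grip [ 0.5457 -0.0687  0.26  ] [200. 378.]
tip [ 0.5454 -0.0732  0.304 ] [205. 375.]
axle [ 0.5465 -0.0557  0.11  ] [190. 387.]
rim [ 0.7611 -0.0688  0.099 ] [206. 151.]
```

View pics/topz2.png

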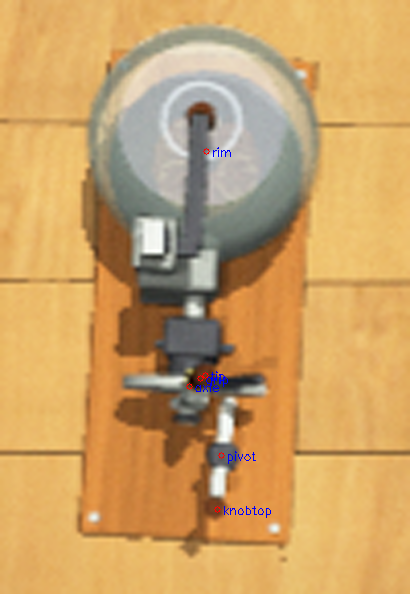

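The predicted winch points land on the drawn features: pivot, knob, and handle tip are within about 2 px in the zoom. Next I'll go in for a wrist look.

```bash
python3 -m creep '[[[0.6,1,0,0,0,1,1],[0.6,1,0,0,0,1,1],[0.6,1,0,0,0,1,1],[0.6,1,0,0,0,1,1],[0.6,1,0,0,0,1,0.5]]]'
python3 -m creep '[[[0.6,1,0,0,0,1,0],[0.6,1,0,0,0,1,0],[0.6,1,0,0,0,1,0],[0.6,1,0,0,0,0,0],[0.6,1,0,0,0,0,0]]]'
python3 -m creep '[[[0.6,1,0,0,0,0,0],[0.6,1,0,0,0,0,0],[0.6,1,0,0,0,0,0],[0.5,0.5,0,0,0,0,0],[0,0,0,0,0,0,0]]]'
python3 - <<'E'
from h import *
s=state();print(s['time_s'],s['ee_pos'],s['ee_rot'],s['joint_pos'])
im=camera("wrist"); cv2.imwrite("pics/w1.png",im[:,:,::-1])
c=get_calibration("wrist"); np.savez("w1.npz",**c)
E
```

```text
time_s: 1.65
ee_pos: [0.3328, -0.3209, 0.5037]
ee_rot: [-2.467, -1.94, 0.012]
contact_force: [0.7, 0.1, -0.1]
width: 0.0729
time_s: 2.15
ee_pos: [0.3974, -0.2111, 0.5039]
ee_rot: [-2.221, -2.22, 0.012]
contact_force: [0.8, -0.6, -1.1]
width: 0.0002
time_s: 2.65
ee_pos: [0.4473, -0.1291, 0.5043]
ee_rot: [-2.196, -2.246, 0.008]
contact_force: [0.0, -0.9, -0.4]
width: -0.0
2.65 [ 0.4473221  -0.12911951  0.50431646] [-2.19562263 -2.24579924  0.00822973] [ 0.58907451  0.27518037 -0.47640308  1.85423947  0.14840223  1.05014885
  0.07600144]
```

View pics/w1.png

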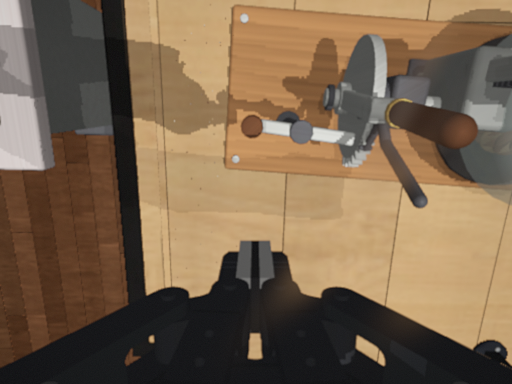

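The wrist view, with up being the robot's left, shows the knob at (252,126), the post at (300,131), the handle end at about (457,131), the lever end at (420,201), and the shut fingertips at (256,250). I'll check these against the predictions.

```bash
python3 - <<'E'
from h import *
c=dict(np.load("w1.npz"))
xh=np.array([.0609,.9981,0]);yh=np.array([-.9981,.0609,0]);O=np.array([.5465,-.0557,0])
def inW(P): d=P-O; return (np.array([d@xh,d@yh,d[2]])*1000).round(1)
for n,uv,z in(("knobtop",(252,126),.189),("post",(301,132),.175),("handle end",(457,131),.304),("leverend",(420,202),.275),("fingertip",(256,250),.331),
  ("screwL",(244,18),.018),("screwR",(236,159),.018),("cornNL",(233,6),.018),("cornNR",(227,168),.018)):
    P=onz(c,uv,z); print(n,P.round(4),inW(P))
E
```

```text
knobtop [ 0.4412 -0.0794  0.189 ] [-30.1 103.6 189. ]
post [ 0.4832 -0.0845  0.175 ] [-32.6  61.4 175. ]
handle end [ 0.5414 -0.0721  0.304 ] [-16.7   4.1 304. ]
leverend [ 0.544  -0.1163  0.275 ] [-60.6  -1.2 275. ]
fingertip [ 0.4457 -0.1247  0.331 ] [-75.   96.4 331. ]
screwL [0.4272 0.0354 0.018 ] [ 83.7 124.6  18. ]
screwR [ 0.4187 -0.1347  0.018 ] [-86.6 122.8  18. ]
cornNL [0.414  0.0479 0.018 ] [ 95.3 138.6  18. ]
cornNR [ 0.4066 -0.1472  0.018 ] [-99.9 134.1  18. ]
```

Everything agrees to within 2–4 mm. I'll push the knob with the shut fingers turned to face about 34° along the arc, so I'm computing waypoints.

```bash
python3 - <<'E'
import numpy as np
xh=np.array([.0609,.9981]);yh=np.array([-.9981,.0609]);O=np.array([.5465,-.0557])
n=np.array([np.cos(.593),-np.sin(.593)])
prev=np.array([.4473,-.1291])
for th,off in((0,.034),(0,.0205),(.2,.0205),(.4,.0205),(.6,.0205),(.8,.0205),(1.0,.0205),(1.2,.0205),(1.3,.0205)):
    k=np.array([-.033+.045*np.sin(th),.06+.045*np.cos(th)]); f=k-n*off; w=O+xh*f[0]+yh*f[1]
    print(th,f.round(4),w.round(4),((w-prev)/.02).round(2)); prev=w
E
```

```text
0 [-0.0612  0.124 ] [ 0.419  -0.1092] [-1.41  0.99]
0 [-0.05    0.1165] [ 0.4272 -0.0985] [0.41 0.54]
0.2 [-0.0411  0.1156] [ 0.4287 -0.0896] [0.07 0.44]
0.4 [-0.0325  0.1129] [ 0.4318 -0.0812] [0.16 0.42]
0.6 [-0.0246  0.1086] [ 0.4366 -0.0736] [0.24 0.38]
0.8 [-0.0177  0.1028] [ 0.4428 -0.0671] [0.31 0.33]
1.0 [-0.0121  0.0958] [ 0.4502 -0.062 ] [0.37 0.26]
1.2 [-0.0081  0.0878] [ 0.4584 -0.0584] [0.41 0.18]
1.3 [-0.0066  0.0835] [ 0.4628 -0.0572] [0.22 0.06]
```

```bash
python3 -m creep '[[[-0.3,0.3,-0.6,0,0,-1,0],[-0.3,0.3,-1,0,0,-1,0],[-0.3,0.2,-1,0,0,-1,0],[-0.2,0.1,-1,0,0,-1,0],[-0.1,0.1,-1,0,0,-1,0]]]'
python3 -m creep '[[[0,0,-0.6,0,0,-1,0],[0,0,-0.3,0,0,-1,0],[0,0,0,0,0,-1,0],[0,0,0,0,0,-1,0],[0,0,0,0,0,-0.7,0]]]'
```

```text
time_s: 3.2
ee_pos: [0.4202, -0.112, 0.4117]
ee_rot: [2.562, 1.81, -0.01]
contact_force: [-0.0, -0.3, -0.3]
width: -0.0
time_s: 3.7
ee_pos: [0.4153, -0.1152, 0.3901]
ee_rot: [-2.837, -1.347, 0.025]
contact_force: [0.1, 0.4, -0.6]
width: 0.0002
```

```bash
python3 -m creep '[[[0.1,0.2,-0.7,0,0,0,0],[0.1,0.1,-0.8,0,0,0,0],[0,0,-0.7,0,0,0,0],[0,0,-0.1,0,0,0,0]]]'
python3 - <<'E'
from h import *
s=state();print(s['time_s'],s['ee_pos'],s['ee_rot'],s['joint_pos'].round(2))
im=camera("wrist"); cv2.imwrite("pics/w2.png",im[:,:,::-1])
E
```

```text
time_s: 4.1
ee_pos: [0.4175, -0.1121, 0.3437]
ee_rot: [2.838, 1.341, -0.026]
contact_force: [-0.7, -0.4, 0.0]
width: 0.0002
4.1 [ 0.41748879 -0.11210849  0.3436573 ] [ 2.83816298  1.34135044 -0.02594068] [ 0.37  0.44 -0.25  2.15  0.21  0.59 -0.72]
```

View pics/w2.png

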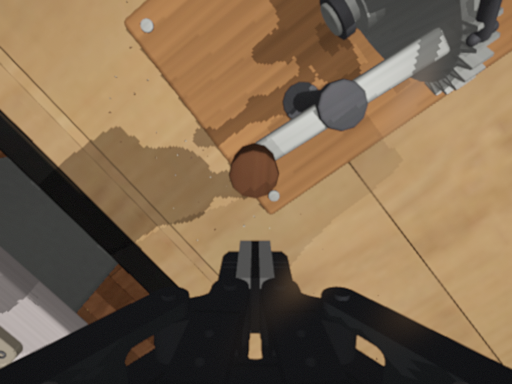

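The knob at (254,172) is straight ahead of the shut fingertips at (255,250), so I'm pushing.

```bash
python3 -m creep '[[[0.3,0.4,0,0,0,0,0],[0.2,0.4,0,0,0,0,0],[0.1,0.4,0,0,0,0,0],[0.2,0.4,0,0,0,0,0],[0.2,0.4,0,0,0,0,0]]]'
```

```text
time_s: 4.65
ee_pos: [0.4359, -0.0708, 0.3452]
ee_rot: [2.841, 1.337, -0.037]
contact_force: [-1.2, -1.1, 0.5]
width: -0.0002
```

```bash
python3 -m creep '[[[0.3,0.3,0,0,0,0,0],[0.35,0.2,0,0,0,0,0],[0.35,0.1,0,0,0,0,0],[0.2,0.05,0,0,0,0,0],[0,0,0,0,0,0,0]]]'
python3 - <<'E'
from h import *
s=state();print(s['time_s'],s['ee_pos'],s['ee_rot'],s['contact_force'])
im=camera("wrist"); cv2.imwrite("pics/w3.png",im[:,:,::-1])
np.savez("w3.npz",**get_calibration("wrist"))
E
```

```text
time_s: 5.15
ee_pos: [0.4635, -0.0545, 0.3456]
ee_rot: [2.838, 1.342, -0.032]
contact_force: [-1.2, -0.6, 1.1]
width: -0.0001
5.15 [ 0.46346319 -0.05448201  0.34556925] [ 2.83778833  1.34232653 -0.03230197] [-1.23101132 -0.61749029  1.10992825]
```

View pics/w3.png

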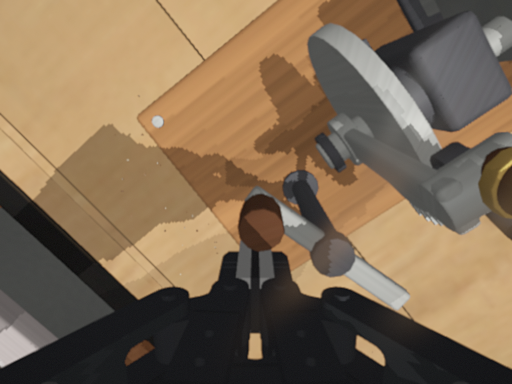

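```bash
python3 - <<'E'
from h import *
c=dict(np.load("w3.npz"))
xh=np.array([.0609,.9981,0]);yh=np.array([-.9981,.0609,0]);O=np.array([.5465,-.0557,0])
def inW(P): d=P-O; return (np.array([d@xh,d@yh,d[2]])*1000).round(1)
for n,uv,z in(("knob",(263,230),.189),("post",(333,256),.18),("tip",(400,300),.158)):
    print(n,inW(onz(c,uv,z)))
k=inW(onz(c,(263,230),.189))-inW(onz(c,(333,256),.18)); print(np.arctan2(k[0],k[1]))
E
```

```text
knob [ 10.1  71.6 189. ]
post [-20.1  56.1 180. ]
tip [-73.4  43.4 158. ]
1.09660892363716
```

The knob is now at winch (10, 72) mm, so the stop bar stands at about 1.3 rad, fully aside. I'll back off, rise and turn toward the crank, with a helper that prints the remaining shift and turn.

```bash
cat >> h.py <<'E'
from scipy.spatial.transform import Rotation as Ro
xh=np.array([.0609,.9981,0]);yh=np.array([-.9981,.0609,0]);O=np.array([.5465,-.0557,0])
XH=xh/np.linalg.norm(xh);YH=yh/np.linalg.norm(yh);ZH=np.array([0,0,1.])
def inW(P): d=P-O; return (np.array([d@XH,d@YH,d[2]])*1000).round(1)
def target(th,r,cx,cy=0,O=O):
    "TCP pose for grasp point at radius r, offset cx,cy in the crank frame; camera side toward mast"
    u=-np.sin(th)*XH+np.cos(th)*ZH; ex=np.cos(th)*XH+np.sin(th)*ZH
    p=O+.11*ZH+u*(r+.155)+ex*cx+YH*cy
    # tool z=-u ; start: tool y = (.234,-.972) with camera dir (.972,.234): camera dir = rot90 of tool y ; camera dir -> -YH => tool y -> -XH
    ty=-ex; tz=-u; tx=np.cross(ty,tz)
    return p,Ro.from_matrix(np.c_[tx,ty,tz])
def err(th,r,cx,cy=0):
    s=state(); p,R=target(th,r,cx,cy); d=(p-s['ee_pos'])/.02
    rv=(R*Ro.from_rotvec(s['ee_rot']).inv()).as_rotvec()/np.deg2rad(4)
    c=np.array(s['ee_pos'])-O-.11*ZH
    zt=-Ro.from_rotvec(s['ee_rot']).as_matrix()[:,2]
    g=np.array(s['ee_pos'])-.155*zt-O-.11*ZH
    print("t",round(s['time_s'],2),"shift",d.round(2),"turn",rv.round(2),"| tool lean",np.arctan2(-(zt@XH),zt[2]).round(3),"grasp r,ang,y",np.hypot(g@XH,g[2]).round(4),np.arctan2(-(g@XH),g[2]).round(3),(g@YH).round(4),"w",round(s['width'],4),"F",np.round(s['contact_force'],1))
E
python3 -m creep '[[[-0.5,-0.6,0,0,0,0,0],[-0.5,-0.6,0.5,0,0,0,0],[0,0,1,0,0,-1,0.5],[0,0,1,0,0,-1,1],[0,0,1,0,0,-1,1]]]'
python3 -m creep '[[[0,0,1,0,0,-1,1],[0,0,1,0,0,-1,1],[0,0,1,0,0,-1,1],[0,0,1,0,0,-1,1],[0,0,1,0,0,-1,1]]]'
python3 - <<'E'
from h import *
err(.09,.152+.1,-.016)
E
```

```text
time_s: 5.7
ee_pos: [0.4395, -0.0839, 0.4157]
ee_rot: [-2.969, -1.022, 0.036]
contact_force: [-0.2, 0.2, -0.1]
width: 0.0433
time_s: 6.2
ee_pos: [0.435, -0.0899, 0.5205]
ee_rot: [-3.106, -0.454, 0.031]
contact_force: [1.1, -0.6, 1.0]
width: 0.0855
t 6.2 shift [ 5.42 -0.91 -0.33] turn [ 1.24 -0.13 -5.04] | tool lean -0.002 grasp r,ang,y 0.2588 0.16 0.1123 w 0.0855 F [ 1.1 -0.6  1. ]
```

```bash
python3 -m creep '[[[0.9,-0.15,0.1,0.2,0,-1,1],[0.9,-0.15,0.1,0.2,0,-1,1],[0.9,-0.15,0,0.2,0,-1,1],[0.9,-0.15,0,0.2,0,-1,1],[0.9,-0.15,0,0.2,0,-1,1]]]'
python3 -m creep '[[[0.7,-0.1,0,0.2,0,0,1],[0.2,0,0,0,0,0,1],[0,0,0,0,0,0,1]]]'
python3 - <<'E'
from h import *
err(.09,.152+.1,-.016)
im=camera("wrist"); cv2.imwrite("pics/w4.png",im[:,:,::-1])
c=get_calibration("wrist");np.savez("w4.npz",**c)
im=camera("top"); cv2.imwrite("pics/t4.png",im[:,:,::-1])
im=camera("scene"); cv2.imwrite("pics/s4.png",im[:,:,::-1])
E
```

```text
time_s: 6.7
ee_pos: [0.5224, -0.1114, 0.5294]
ee_rot: [-3.068, 0.124, -0.001]
contact_force: [-0.7, 0.9, -0.8]
width: 0.0857
time_s: 7.0
ee_pos: [0.5405, -0.1175, 0.5288]
ee_rot: [-3.055, 0.133, -0.002]
contact_force: [0.4, 0.5, 0.2]
width: 0.0855
t 7.0 shift [ 0.14  0.47 -0.74] turn [ 0.09 -0.04  0.37] | tool lean 0.084 grasp r,ang,y 0.2688 0.184 0.0022 w 0.0855 F [0.4 0.5 0.2]
```

View pics/w4.png

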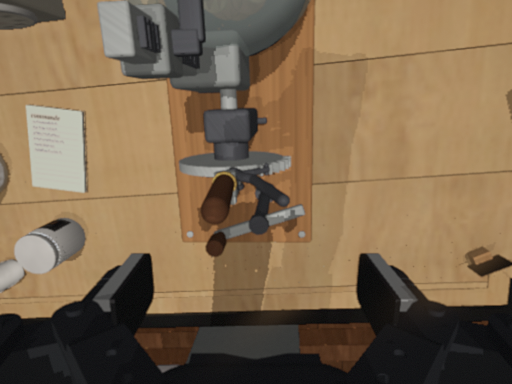

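View pics/s4.png

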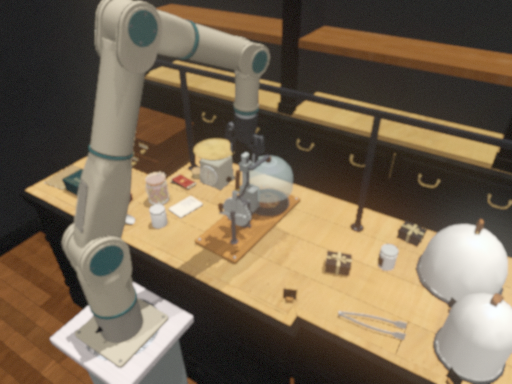

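The wrist view shows the handle end at (214,207) and the lever's rounded end at (282,198), with the knob left of the bar at (216,243) and the bar tip right at (303,210). Triangulating with the earlier wrist view.

```bash
python3 - <<'E'
from h import *
im=cv2.imread("pics/w4.png")[140:270,150:330]; cv2.imwrite("pics/w4z.png",cv2.resize(im,None,fx=4,fy=4,interpolation=cv2.INTER_CUBIC))
a=dict(np.load("w1.npz"));b=dict(np.load("w4.npz"))
for n,p,q in(("handle",(457,131),(214,207)),("lever",(420,202),(282,198))):
    X,e=tri([ray(a,p),ray(b,q)]); print(n,inW(X),np.array(e).round(4))
for n,q,z in(("handle",(214,207),.304),("lever",(282,198),.275),("knob",(217,244),.189),("handle.29",(214,207),.30)):print(n,inW(onz(b,q,z)))
E
```

```text
handle [-16.4  -2.4 293.2] [0.0006 0.0006]
lever [-59.9  -2.4 273.2] [0.0012 0.0012]
handle [-18.1  -5.8 304. ]
lever [-58.8  -3.3 275. ]
knob [  6.1  67.6 189. ]
handle.29 [-17.3  -4.6 300. ]
```

View pics/w4z.png

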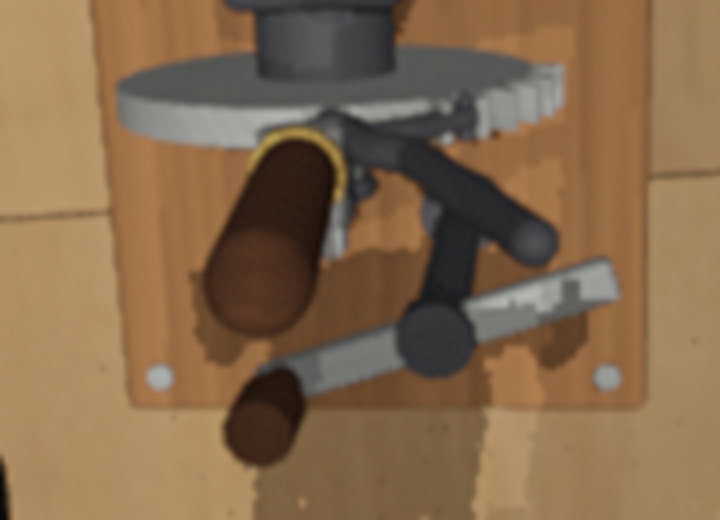

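```bash
python3 -m creep '[[[0.15,0.35,-0.3,0.1,0,0.3,1],[0,0.2,-0.5,0,0,0,1]]]'
python3 - <<'E'
from h import *
err(.09,.152,-.016)
E
```

```text
time_s: 7.35
ee_pos: [0.5425, -0.1056, 0.5139]
ee_rot: [-3.049, 0.098, -0.005]
contact_force: [1.3, -0.2, -0.1]
width: 0.085
t 7.35 shift [ 0.07  0.32 -4.98] turn [-0.01  0.01  0.05] | tool lean 0.091 grasp r,ang,y 0.2521 0.143 0.0008 w 0.085 F [ 1.3 -0.2 -0.1]
```

```bash
python3 -m creep '[[[0,0.05,-0.8,0,0,0,1],[0,0.08,-1,0,0,0,1],[0,0.08,-0.8,0,0,0,1],[0,0,0,0,0,0,1]]]'
python3 - <<'E'
from h import *
err(.09,.152,-.016)
im=camera("wrist"); cv2.imwrite("pics/w5.png",im[:,:,::-1])
E
```

```text
time_s: 7.75
ee_pos: [0.5406, -0.0976, 0.457]
ee_rot: [-3.048, 0.09, 0.001]
contact_force: [-0.2, 0.3, -0.6]
width: 0.0854
t 7.75 shift [ 0.16 -0.08 -2.13] turn [-0.04 -0.05 -0.02] | tool lean 0.092 grasp r,ang,y 0.1946 0.144 0.0039 w 0.0854 F [-0.2  0.3 -0.6]
```

View pics/w5.png

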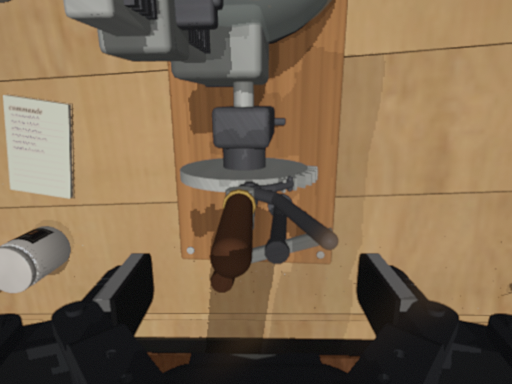

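```bash
python3 - <<'E'
from h import *
c=get_calibration("wrist");np.savez("w5.npz",**c)
print(inW(onz(c,(232,257),.304)),inW(onz(c,(331,242),.275)))
a=dict(np.load("w1.npz"));b=dict(np.load("w4.npz"))
for n,l in(("handle",((457,131),(215,208.5),(232,257))),("lever",((420,202),(283,199),(331,242)))):
    X,e=tri([ray(k,p) for k,p in zip((a,b,c),l)]); print(n,inW(X),np.array(e).round(4))
s=state(); R=Ro.from_rotvec(s['ee_rot']).as_matrix(); 
for w in(-.0425,.0425):
    P=s['ee_pos']+R@[0,w,.142]; print("pad",inW(P),proj(c,P).round(0))
E
```

```text
[-18.   -5.8 304. ] [-60.5  -1.7 275. ]
handle [-16.7  -1.5 294.5] [0.0003 0.0004 0.0004]
lever [-60.3  -1.8 274.3] [0.0006 0.001  0.0005]
pad [ 13.1   3.2 320.6] [[141. 296.]]
pad [-71.6   3.1 312.7] [[374. 296.]]
```

Three views agree: the handle centreline sits at cx ≈ 0 for crank angle 0.09, and the lever end's centre at cx ≈ -45 mm. I'll shift 7 mm right and 4 mm forward, then descend the rest.

```bash
python3 -m creep '[[[0.2,-0.35,0,0,0,0,1],[0,0,0,0,0,0,1]]]'
python3 - <<'E'
from h import *
err(.09,.153,-.018,-.001)
E
```

```text
time_s: 8.0
ee_pos: [0.5456, -0.1051, 0.4592]
ee_rot: [-3.049, 0.089, -0.005]
contact_force: [-0.8, -1.3, -0.1]
width: 0.0857
t 8.0 shift [-0.05  0.19 -2.2 ] turn [-0.02  0.01 -0.03] | tool lean 0.092 grasp r,ang,y 0.198 0.178 -0.0022 w 0.0857 F [-0.8 -1.3 -0.1]
```

```bash
python3 -m creep '[[[0,0.08,-0.8,0,0,0,1],[0,0.08,-0.9,0,0,0,1],[0,0.03,-0.4,0,0,0,1],[0,0,0,0,0,0,1]]]'
python3 - <<'E'
from h import *
err(.09,.153,-.018,-.001)
im=camera("wrist"); cv2.imwrite("pics/w6.png",im[:,:,::-1])
im=camera("scene"); cv2.imwrite("pics/s6.png",cv2.resize(im[110:270,180:320,::-1],None,fx=4,fy=3.75))
E
```

```text
time_s: 8.4
ee_pos: [0.5472, -0.1025, 0.4196]
ee_rot: [-3.05, 0.092, -0.017]
contact_force: [-0.1, 0.6, 0.5]
width: 0.0858
t 8.4 shift [-0.12  0.06 -0.22] turn [ 0.    0.12 -0.  ] | tool lean 0.091 grasp r,ang,y 0.1586 0.208 -0.0049 w 0.0858 F [-0.1  0.6  0.5]
```

View pics/w6.png

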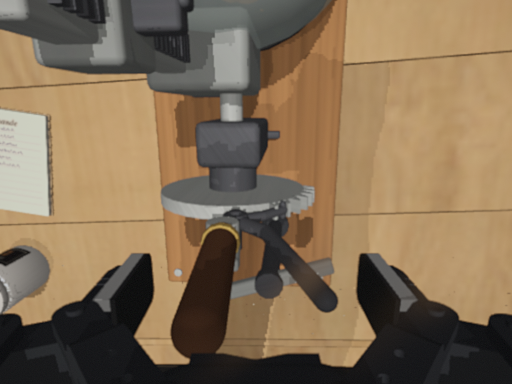

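View pics/s6.png

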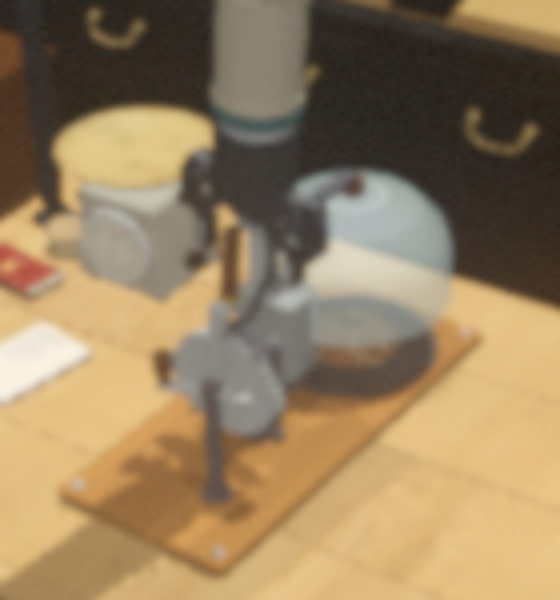

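The handle (about (205,300)) and the lever (about (310,275)) are both between the pads at (150,285) and (360,285). I'll centre, then close to squeeze.

```bash
python3 -m creep '[[[-0.1,0.3,-0.2,0,0.1,0,0.8],[0,0.2,0,0,0,0,0.65],[0,0,0,0,0,0,0.55],[0,0,0,0,0,0,0.45]]]' 30
python3 - <<'E'
from h import *
err(.09,.153,-.009,-.001)
E
python3 -m creep '[[[0,0,0,0,0,0,0.4],[0,0,0,0,0,0,0.35]]]'
python3 - <<'E'
from h import *
err(.09,.153,-.009,-.001)
im=camera("wrist"); cv2.imwrite("pics/w7.png",im[:,:,::-1])
E
```

```text
time_s: 8.9
ee_pos: [0.5461, -0.095, 0.4196]
ee_rot: [-3.056, 0.096, -0.018]
contact_force: [-1.1, -2.7, 0.8]
width: 0.0384
t 8.9 shift [-0.04  0.13 -0.18] turn [0.09 0.13 0.04] | tool lean 0.084 grasp r,ang,y 0.1573 0.168 -0.0035 w 0.0384 F [-1.1 -2.7  0.8]
time_s: 9.1
ee_pos: [0.546, -0.0953, 0.4204]
ee_rot: [-3.056, 0.098, -0.019]
contact_force: [-1.1, -0.7, 2.4]
width: 0.0306
t 9.1 shift [-0.04  0.15 -0.22] turn [0.09 0.14 0.05] | tool lean 0.085 grasp r,ang,y 0.1582 0.168 -0.0035 w 0.0306 F [-1.1 -0.7  2.4]
```

View pics/w7.png

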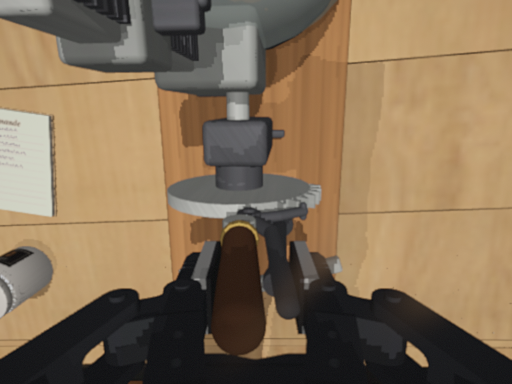

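The handle and lever are both between the pads, lever lying parallel to the handle at 30.6 mm width, so it is squeezed fully. I'm firming the grip, then turning a little as a test.

```bash
python3 -m creep '[[[0,0,0,0,0,0,0.2],[0,-0.2,-0.02,0.2,0,0,0.2],[-0.02,-0.4,-0.06,0.4,-0.02,0,0.2],[-0.02,-0.4,-0.08,0.4,-0.02,0,0.2]]]' 35
python3 - <<'E'
from h import *
err(.2,.158,-.012,-.003)
E
```

```text
time_s: 9.55
ee_pos: [0.5452, -0.1155, 0.4172]
ee_rot: [-2.984, 0.091, -0.02]
contact_force: [-1.4, -4.0, 3.5]
width: 0.0302
t 9.55 shift [-0.01 -0.71 -0.14] turn [0.64 0.09 0.01] | tool lean 0.156 grasp r,ang,y 0.1582 0.228 -0.0037 w 0.0302 F [-1.4 -4.   3.5]
```

```bash
python3 -m creep '[[[-0.03,-0.52,-0.12,0.5,-0.02,0,0.2],[-0.03,-0.52,-0.14,0.5,-0.03,0,0.2],[-0.03,-0.51,-0.16,0.5,-0.03,0,0.2],[-0.03,-0.51,-0.18,0.5,-0.03,0,0.2]]]'
python3 - <<'E'
from h import *
err(.3,.158,-.012,-.003)
E
```

```text
time_s: 9.95
ee_pos: [0.5424, -0.1605, 0.4049]
ee_rot: [-2.838, 0.09, -0.027]
contact_force: [-1.4, -1.9, 1.6]
width: 0.03
t 9.95 shift [0.04 0.04 0.03] turn [-0.03  0.13  0.06] | tool lean 0.303 grasp r,ang,y 0.1582 0.38 -0.0038 w 0.03 F [-1.4 -1.9  1.6]
```

```bash
python3 -m creep '[[[-0.02,-0.51,-0.2,0.5,-0.02,0,0.2],[-0.03,-0.5,-0.21,0.5,-0.02,0,0.2],[-0.03,-0.49,-0.23,0.5,-0.02,0,0.2],[-0.03,-0.48,-0.25,0.5,-0.02,0,0.2]]]'
python3 - <<'E'
from h import *
err(.44,.158,-.012,-.003)
im=camera("wrist"); cv2.imwrite("pics/w8.png",im[:,:,::-1])
im=camera("scene"); cv2.imwrite("pics/s8.png",cv2.resize(im[110:270,180:320,::-1],None,fx=4,fy=3.75))
E
```

```text
time_s: 10.35
ee_pos: [0.5399, -0.2034, 0.3859]
ee_rot: [-2.688, 0.091, -0.03]
contact_force: [-1.5, -2.1, 1.6]
width: 0.03
t 10.35 shift [0.04 0.18 0.11] turn [-0.17  0.1   0.11] | tool lean 0.453 grasp r,ang,y 0.1582 0.531 -0.0038 w 0.03 F [-1.5 -2.1  1.6]
```

View pics/w8.png

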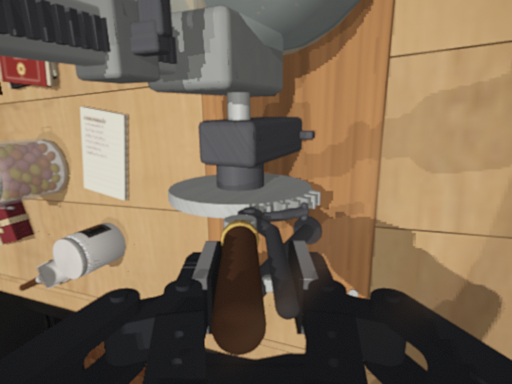

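View pics/s8.png

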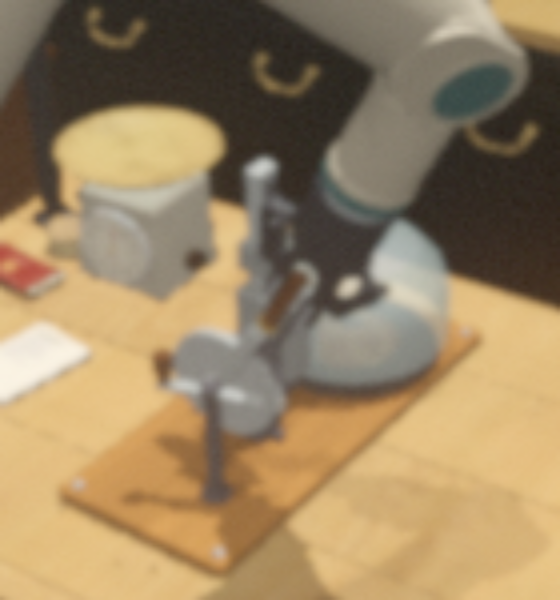

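The crank and dome are moving together: the scene view shows the crank leaning right and the dome lower. Continuing.

```bash
python3 -m creep '[[[-0.02,-0.48,-0.27,0.5,-0.02,0,0.2],[-0.03,-0.47,-0.29,0.5,-0.02,0,0.2],[-0.03,-0.46,-0.3,0.5,-0.02,0,0.2],[-0.03,-0.45,-0.31,0.5,-0.02,0,0.2]]]'
python3 - <<'E'
from h import *
err(.75,.158,-.012,-.003)
print(state()['joint_pos'].round(2))
E
```

```text
time_s: 10.85
ee_pos: [0.538, -0.2414, 0.3619]
ee_rot: [-2.543, 0.086, -0.031]
contact_force: [0.5, -2.0, -0.8]
width: 0.0303
t 10.85 shift [-0.1  -1.81 -1.55] turn [ 2.19 -0.09  0.12] | tool lean 0.597 grasp r,ang,y 0.1583 0.673 -0.004 w 0.0303 F [ 0.5 -2.  -0.8]
[ 0.71  0.7  -0.3   1.64 -0.4   1.1  -0.95]
```

```bash
python3 -m creep '[[[-0.02,-0.43,-0.34,0.5,-0.02,0,0.2],[-0.02,-0.42,-0.35,0.5,-0.02,0,0.2],[-0.02,-0.33,-0.29,0.4,-0.02,0,0.2],[-0.01,-0.2,-0.18,0.25,-0.01,0,0.2]]]'
python3 - <<'E'
from h import *
err(.75,.158,-.012,-.003)
E
```

```text
time_s: 11.25
ee_pos: [0.5366, -0.2711, 0.3366]
ee_rot: [-2.412, 0.085, -0.031]
contact_force: [-0.7, 3.2, 7.1]
width: 0.0299
t 11.25 shift [-0.03 -0.32 -0.29] turn [ 0.31 -0.03  0.13] | tool lean 0.728 grasp r,ang,y 0.1579 0.792 -0.0041 w 0.0299 F [-0.7  3.2  7.1]
```

```bash
python3 -m creep '[[[0,-0.2,-0.19,0.22,-0.01,0,0.2],[0,-0.1,-0.1,0.12,0,0,0.2]]]'
python3 - <<'E'
from h import *
err(.75,.158,-.012,-.003)
im=camera("scene"); cv2.imwrite("pics/s9.png",cv2.resize(im[110:270,180:320,::-1],None,fx=4,fy=3.75))
im=camera("wrist"); cv2.imwrite("pics/w9.png",im[:,:,::-1])
E
```

```text
time_s: 11.45
ee_pos: [0.5371, -0.2748, 0.3325]
ee_rot: [-2.377, 0.078, -0.029]
contact_force: [-2.6, -0.4, 6.4]
width: 0.0298
t 11.45 shift [-0.06 -0.14 -0.08] turn [-0.2  -0.01  0.06] | tool lean 0.764 grasp r,ang,y 0.1574 0.792 -0.0042 w 0.0298 F [-2.6 -0.4  6.4]
```

View pics/s9.png

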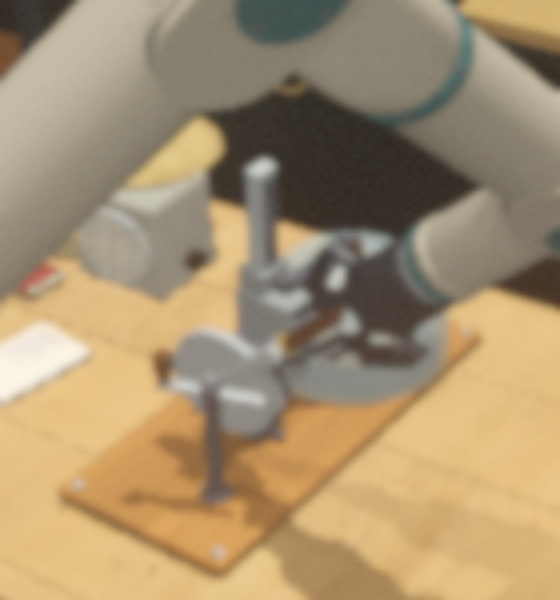

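View pics/w9.png

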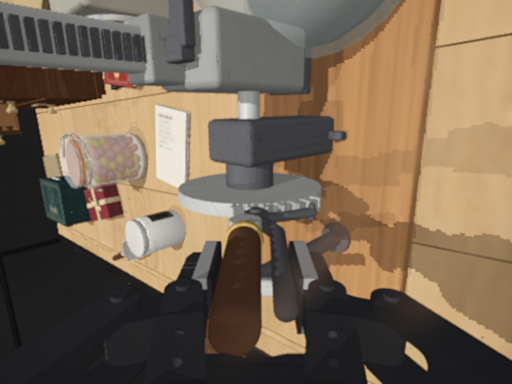

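The grasp angle stayed at 0.792 while the tool turned on, which suggests the crank is at its end. One gentle tangential push will confirm it.

```bash
python3 -m creep '[[[0,-0.2,-0.2,-0.05,0,0,0.2],[0,-0.15,-0.15,0,0,0,0.2]]]'
python3 - <<'E'
from h import *
err(.75,.158,-.012,-.003)
im=camera("top"); cv2.imwrite("pics/t9.png",cv2.resize(im[115:260,190:290,::-1],None,fx=4.1,fy=4.1))
E
```

```text
time_s: 11.75
ee_pos: [0.5382, -0.2761, 0.3309]
ee_rot: [-2.365, 0.064, -0.027]
contact_force: [-4.2, 1.3, 12.4]
width: 0.0297
t 11.75 shift [-0.11 -0.08 -0.  ] turn [-0.37  0.03 -0.1 ] | tool lean 0.776 grasp r,ang,y 0.1571 0.793 -0.0044 w 0.0297 F [-4.2  1.3 12.4]
```

View pics/t9.png

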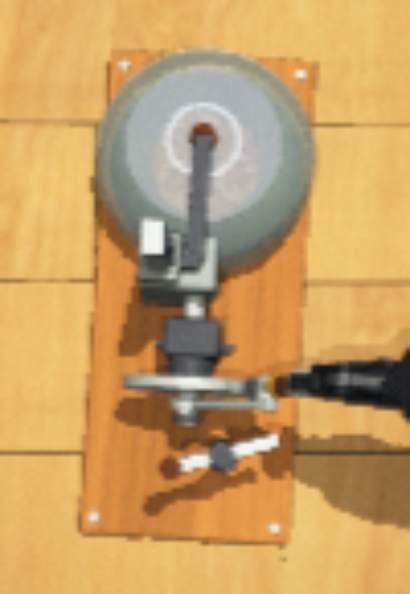

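The angle stays at 0.793 while the push force rises to 12 N, so it's on the end stop. The top view shows the dome rim 218 px wide in the zoom against 230 before, consistent with an 80 mm drop. I'll release gently, with the left pad following the handle.

```bash
python3 -m creep '[[[0,-0.1,-0.1,0,0,0,0.42],[0,-0.12,-0.11,0,0,0,0.5],[0,-0.12,-0.11,0,0,0,0.6],[0,-0.1,-0.1,0,0,0,0.75],[0,0,0,0,0,0,1]]]' 20
python3 -m creep '[[[0,0,0,0,0,0,1],[0,0,0,0,0,0,1]]]'
python3 - <<'E'
from h import *
err(.75,.158,-.016,-.003)
im=camera("wrist"); cv2.imwrite("pics/w10.png",im[:,:,::-1])
E
```

```text
time_s: 12.3
ee_pos: [0.5382, -0.2844, 0.3195]
ee_rot: [-2.361, 0.062, -0.023]
contact_force: [-0.7, 0.6, 0.1]
width: 0.0764
time_s: 12.5
ee_pos: [0.5384, -0.2842, 0.3197]
ee_rot: [-2.359, 0.062, -0.024]
contact_force: [-0.4, 0.4, 0.1]
width: 0.0854
t 12.5 shift [-0.13  0.19  0.42] turn [-0.46  0.01 -0.13] | tool lean 0.782 grasp r,ang,y 0.1555 0.875 -0.0047 w 0.0854 F [-0.4  0.4  0.1]
```

View pics/w10.png

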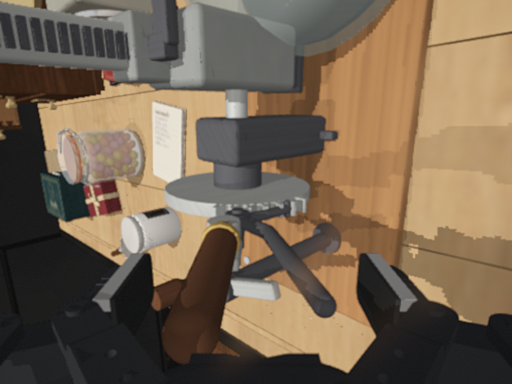

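The lever has sprung out to (320,300) and the handle is free between the open pads. I'm backing straight out along the handle.

```bash
python3 -m creep '[[[-0.02,-0.4,0.42,0,0,0,1],[-0.03,-0.68,0.72,0,0,0,1],[-0.03,-0.68,0.72,0,0,0,1],[-0.03,-0.68,0.72,0,0,0,1],[-0.03,-0.68,0.72,0,0,0,1]]]'
python3 -m creep '[[[-0.03,-0.68,0.72,0,0,0,1],[0,-0.7,0.8,-0.5,0,0,1],[0,-0.7,0.8,-0.5,0,0,1],[0,-0.7,0.5,-0.5,0,0,1],[0,0,0,0,0,0,1]]]'
python3 - <<'E'
from h import *
err(.75,.158,-.016,-.003)
for n in("wrist","top","scene"):
    im=camera(n); cv2.imwrite(f"pics/{n}11.png",im[:,:,::-1])
im=cv2.imread("pics/top11.png");cv2.imwrite("pics/t11.png",cv2.resize(im[115:260,190:290],None,fx=4.1,fy=4.1,interpolation=cv2.INTER_CUBIC))
im=cv2.imread("pics/scene11.png");cv2.imwrite("pics/s11.png",cv2.resize(im[110:270,180:320],None,fx=4,fy=3.75,interpolation=cv2.INTER_CUBIC))
E
```

```text
time_s: 13.05
ee_pos: [0.5353, -0.3477, 0.39]
ee_rot: [-2.357, 0.058, -0.02]
contact_force: [-0.5, -0.3, -0.1]
width: 0.0858
time_s: 13.55
ee_pos: [0.5329, -0.4101, 0.4554]
ee_rot: [-2.472, 0.062, -0.033]
contact_force: [0.1, 1.6, 0.8]
width: 0.0853
t 13.55 shift [ 0.14  6.48 -6.37] turn [ 1.17  0.05 -0.11] | tool lean 0.669 grasp r,ang,y 0.3419 0.857 -0.0082 w 0.0853 F [0.1 1.6 0.8]
```

View pics/wrist11.png

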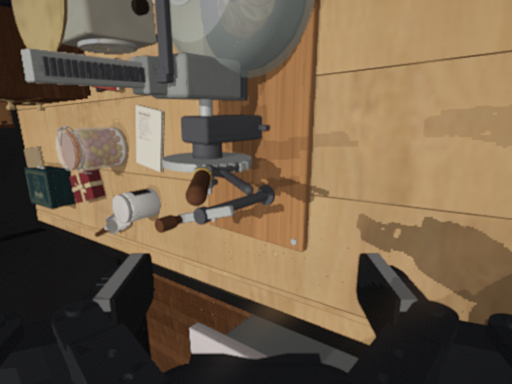

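View pics/t11.png

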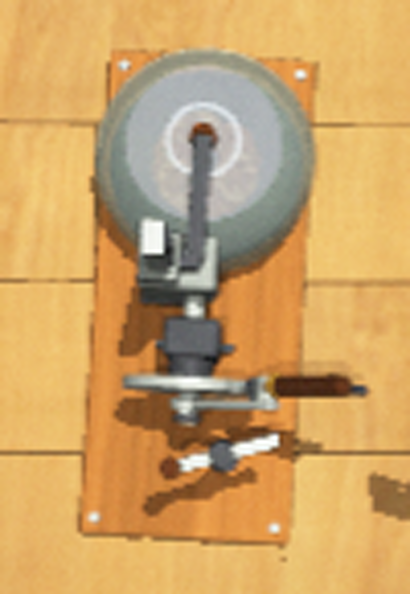

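View pics/s11.png

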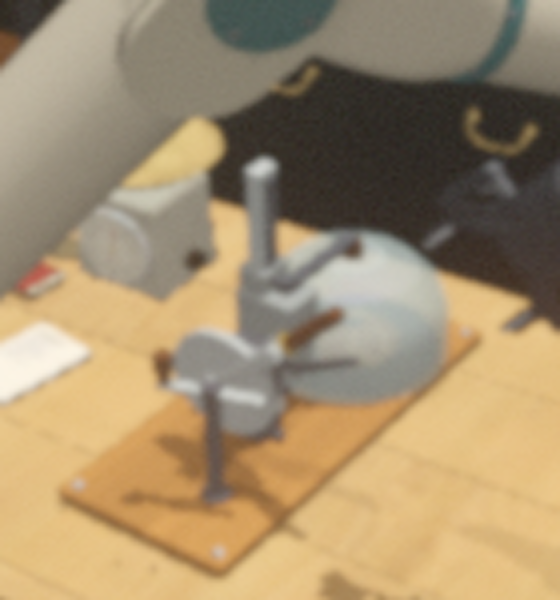

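The crank lies over at the right with its end at about (350,384), the lever is sprung out, the bar is aside and the dome looks seated. Final numeric checks follow.

```bash
python3 - <<'E'
from h import *
c=get_calibration("top")
for th in(.65,.70,.75):
    P=O+.11*ZH+.195*(-np.sin(th)*XH+np.cos(th)*ZH); print(th,((proj(c,P)[0]-[190,115])*4.1+2).round(0))
for z in(.018,.04,.099):
    C=O-.215*YH; print("rim",z,[((proj(c,C+XH*s*.103+ZH*z)[0]-[190,115])*4.1+2).round(0).tolist() for s in(1,-1)],((proj(c,C+YH*.103+ZH*z)[0]-[190,115])*4.1+2).round(0))
a=cv2.imread("pics/top0.png").astype(int);b=cv2.imread("pics/top11.png").astype(int)
d=(abs(a-b).max(2)>60).astype(np.uint8)
n,l,s,_=cv2.connectedComponentsWithStats(d); print([x.tolist() for x in s[1:] if x[4]>15])
cs=get_calibration("scene"); g=(proj(cs,O-.215*YH+.018*ZH)[0]-[180,110])*[4,3.75]; print("scene rim ctr seated",g, [((proj(cs,O-.215*YH+.018*ZH+.103*v)[0]-[180,110])*[4,3.75]).round(0).tolist() for v in(XH,-XH,YH,-YH)])
E
```

```text
0.65 [332. 386.]
0.7 [341. 387.]
0.75 [350. 388.]
rim 0.018 [[101.0, 161.0], [315.0, 175.0]] [201. 274.]
rim 0.04 [[99.0, 157.0], [316.0, 171.0]] [200. 272.]
rim 0.099 [[93.0, 144.0], [319.0, 159.0]] [199. 264.]
[[212, 122, 54, 23, 420], [234, 140, 9, 11, 58], [210, 146, 14, 39, 149], [229, 175, 5, 8, 18], [243, 179, 13, 9, 30], [216, 184, 226, 200, 11284], [234, 205, 46, 23, 382], [229, 222, 13, 10, 52], [236, 229, 9, 17, 71], [280, 228, 70, 52, 1749], [225, 233, 13, 8, 45], [342, 318, 4, 6, 17], [324, 320, 25, 31, 82], [391, 321, 47, 17, 349], [323, 325, 22, 14, 210], [410, 338, 8, 8, 30], [454, 338, 6, 8, 16], [414, 341, 69, 43, 1525], [189, 353, 12, 23, 88], [203, 359, 25, 24, 246], [186, 376, 17, 8, 69]]
scene rim ctr seated [347.33203872 347.66445926] [[270.0, 317.0], [429.0, 380.0], [290.0, 394.0], [400.0, 304.0]]
```

View pics/top11.png

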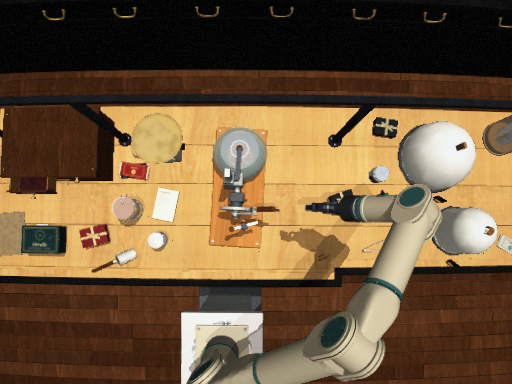

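The crank end matches the prediction for 0.75 rad, column 350 in both, and the rim outline matches a rim at 18 mm height. Nothing else moved in the top view except where the arm now hides it. Handing in.

```bash
python3 -c "
from rig import *
print(job_done())"
```

```text
the job is handed in; nothing more can be done
None
```

The job is done and handed in at about 14 s of the 58 s allowed; the hand-in reports no verdict.

- **Stop bar:** I pushed the knob left along its arc with the shut fingers. It measured about 1.3 rad, fully aside, and was still aside in the last pictures.
- **Lowering:** I gripped the handle and squeeze lever together at about 30 mm width, so the pawl was lifted. I let the crank back at about 0.35 rad/s on average while the gripper held it. At the end, pushing up to 12 N no longer moved it.
- **Release:** I opened the jaws with one pad following the handle. The lever sprang out, and I backed straight out along the handle.

**Last checks:**
- **Crank:** the handle end in the top view matches the predicted position for 0.75 rad.
- **Dome:** the rim outline is close to that of a rim at 18 mm height, a few pixels wider in the four-times-enlarged picture. That is within the blur, but not an exact measurement.
- **Contact:** tool force was within about 2 N of zero, with nothing touching.
- **Bystanders:** comparing the top view before and after showed no change around the jars, tags and boxes in view. The gift box to the right of the winch was partly hidden under the gripper, so I couldn't compare all of it. The gripper stayed well above it throughout.

Two readings disagreed slightly. The height I measured for the handle end came out about 10 mm low, probably because of its rounded end. The post position in one wrist view was about 13 mm off, because I had guessed its height. I relied on neither reading.

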